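# Roll the cap strips home on a rack of water samples

## Robot

A 6-joint arm with a two-finger parallel gripper is mounted at the origin on the work surface. World frame = base frame: x ahead of the robot, y to its left, z up, the work surface at z = 0. Lengths are in m, angles in rad, forces in N, time in s.
With the tool pointing down it reaches from about 0.3 to 0.875 m from the base axis. Payload 4.2 kg.
Tool frame: the origin (TCP) lies midway between the tips of the shut fingers; the grasp point (between the pads) lies 19 mm behind it; y points along the fingers, z is the direction in which the jaws open and shut, and the axes are right-handed (so a half turn about y gives the same grasp; the last joint's range is limited). The gripper opens to 85 mm and grips with 20 to 120 N. Pads are 22 mm wide; open, the fingers measure 114 mm over their backs; the gripper's body (76 mm by 85 mm) begins 54 mm behind the grasp point. The pads swing forward as they close: fully open they stand 13 mm farther back than shut.
Start: joints at [-1.304, 0.32, 1.565, -0, 1.257, -0.02], TCP at [0.163, -0.552, 0.231] pointing down, gripper open.
Joint ranges: [-3.11, 3.11], [-0.84, 2.01], [0.21, 2.61], [-1.34, 4.49], [0.05, 2.63], [-2.56, 2.56]. Speed limits (rad/s): [2.57, 2.57, 3.14, 3.14, 3.14, 3.14].

## Interface

Orientations are given as a 3x3 rotation matrix whose columns are the frame's x, y, z axes.
In Python, from cell import env gives the robot as it stands.
- The arm moves only by the tool carry_out, never from a script. Its argument "plan" is a list of rows, each a list of 3 entries, a list of its own where there are three numbers: the opening, from 0 (shut) to 1 (fully open), then the shift along the world's x, y, z in m, then the turn, a rotation vector about the world's x, y, z in units of 8 degrees (1.0 is 8 degrees). In form: [[hand, [tx, ty, tz], [rx, ry, rz]], ...]. A call has exactly 10 rows; each row shifts and turns the commanded pose from where the row before left it; what a row does not reach is not made up. A row lasts 1/10 s, in which the tool goes at most 50 mm and 8.59 degrees, less where a joint would pass 70% of its speed; a pose out of reach is approached as far as the arm can. A call is refused whole if a number of a shift passes 0.05 or a number of a turn 1, either way. A call with a gripper value outside its range is refused whole. The fingers move at their own pace and stop on an object; "force" is the grip in N (left out, the last holds). Time passes only in rows, so rows that do not move let the fingers close, or fill a call up. It gives the time, the measured TCP pose, the force and the opening at its end, in the units of the state.
- env.sense(): the state, without advancing time (a new reading comes with each control period).
- env.get_image(name): name is "scene" or "top" or "wrist"; returns (picture, depth): 384x512x3 uint8, blue, green, red; 384x512 float32, m along the optical axis (not along the pixel's ray), 0 where there is no reading.
- env.camera_params(name): a dict with "vertical_fov" (degrees; the focal length in pixels is half the picture's height over the tangent of half this angle, whatever the lens; pixels are square), "cx", "cy" (the principal point, pixels), "R" (3x3) and "t" (3): a world point X has camera coordinates R X + t; the wrist camera has in their place "hand_eye" (4x4, takes a point from camera to tool coordinates, whose origin is the TCP and whose axes are the tool frame's). Camera axes: x right, y down, z forward; pixel columns grow to the right and rows downward; lengths in m; the calibration is good to about 2 mm. A picture is of the moment at which its call begins: read the wrist's pose just before it. camera_params takes no time and is no camera call.
- env.job_done(): hands the job in, once; it reports no verdict.
The state is a dict: "time": time; "qpos": joint angles; "joint_velocities": joint speeds; "joint_efforts": joint torques, N m; "tcp_pos": TCP position; "tool_rot": TCP orientation; "wrist_force": force on the tool from outside, world axes, zero at the start; "ft_torque": the same for the moment, N m; "width": finger opening in m.
Only numpy, scipy, OpenCV 4.12 (cv2) and the standard library are available. Lean on these libraries where they do the work, as an engineer would, in place of code of your own. Each camera call takes 0.05 s, during which the arm holds its last target. There are 200 camera calls.

## Task

Take the hand roller from its stand and roll it over the cap strips on the rack of sample tubes, with steady, moderate pressure, until all twelve strips are fully home; press only with the roller, and never so hard (30 N) that the tubes could crack. Then set the roller back upright in its stand, without dropping it. Leave the bottles and the beaker alone.

Things in the scene. Friction and masses are not known exactly. Their poses are not given: they have to be found in the camera images.
- holder: fixed holder: base 160 (x) x 120 (y) x 8 mm, origin under its centre, z up. On corner pillars (tops 52 mm up) stands a platform with a grey 128 x 86 mm tube rack, twelve white cap strips across it as a flat sheet. Its height (20 mm range) and slope along x (up to 0.03 rad), set by nuts, differ each time, are not in this pose and do not give. Tops of strips at home: 68 to 88 mm up at mid rack
- roller: hand roller: free-turning rubber drum, diameter 32, 94 mm long along y; origin at its lowest point, centred; z up, drum axis at z = 16. Steel bridge plate 64 (x) x 106 (y) mm, z = 38 to 43; side plates at y = +-51.5, 16 mm wide, down to z = 7; upright black grip with flat sides, 24 thick along x, 60 along y, z = 43 to 93 mm. About 0.3 kg. Rolls along its x. Starts upright, hanging in its stand
- stand: white trough stand, screwed down, base 90 (x) x 140 (y) mm, origin under its centre. Two walls along y, tops at z = 46 mm, leave a slot 46 mm wide (x) for the drum; end walls at y = +-61, 6 mm thick, tops at z = 31. Hung up, the roller's bridge plate rests on the long walls, its axes along the stand's (either way round), its origin over the stand's origin at z = 8 mm
- drum (a joint): turn of the drum in its yoke, rad, 0 at the start; 6 to 7 rad for a pass over the whole rack
- strip0 (a joint): how far cap strip 0 (at x = -49.5 mm in the holder's frame) has been pressed in, m: 0 to 0.0015 at the start, 0.005 is home, on a hard stop. Each strip is 8.3 mm along x, 74 mm along y, flat-topped, 9 mm pitch. A strip gives way straight down at about 6 N (every strip under the drum adds as much, and pushing fast adds more) and stays where it is left
- strip1 (a joint): how far cap strip 1 (at x = -40.5 mm in the holder's frame) has been pressed in, m: 0 to 0.0015 at the start, 0.005 is home
- strip2 (a joint): how far cap strip 2 (at x = -31.5 mm in the holder's frame) has been pressed in, m: 0 to 0.0015 at the start, 0.005 is home
- strip3 (a joint): how far cap strip 3 (at x = -22.5 mm in the holder's frame) has been pressed in, m: 0 to 0.0015 at the start, 0.005 is home
- strip4 (a joint): how far cap strip 4 (at x = -13.5 mm in the holder's frame) has been pressed in, m: 0 to 0.0015 at the start, 0.005 is home
- strip5 (a joint): how far cap strip 5 (at x = -4.5 mm in the holder's frame) has been pressed in, m: 0 to 0.0015 at the start, 0.005 is home
- strip6 (a joint): how far cap strip 6 (at x = +4.5 mm in the holder's frame) has been pressed in, m: 0 to 0.0015 at the start, 0.005 is home
- strip7 (a joint): how far cap strip 7 (at x = +13.5 mm in the holder's frame) has been pressed in, m: 0 to 0.0015 at the start, 0.005 is home
- strip8 (a joint): how far cap strip 8 (at x = +22.5 mm in the holder's frame) has been pressed in, m: 0 to 0.0015 at the start, 0.005 is home
- strip9 (a joint): how far cap strip 9 (at x = +31.5 mm in the holder's frame) has been pressed in, m: 0 to 0.0015 at the start, 0.005 is home
- strip10 (a joint): how far cap strip 10 (at x = +40.5 mm in the holder's frame) has been pressed in, m: 0 to 0.0015 at the start, 0.005 is home
- strip11 (a joint): how far cap strip 11 (at x = +49.5 mm in the holder's frame) has been pressed in, m: 0 to 0.0015 at the start, 0.005 is home
- amber: amber glass bottle, 68 mm wide, 140 mm tall, standing; origin under its centre
- beaker: glass beaker, 66 mm wide, 85 mm tall, standing; origin under its centre
- flask: white plastic bottle, 64 mm wide, 130 mm tall, standing; origin under its centre
There are look-alikes about, which are no part of the job. What is shaped like the roller but turquoise is not meant.

How it is judged:
On the way, in this order (a step that is already met when the one before it is completed fails the run):
1. the roller is lifted out of its stand (z of roller in the frame of stand above 0.06 m), for 0.1 s.
2. all twelve strips have been rolled home: each within 1.5 mm of its stop, and the drum has turned by more than 2.5 rad (value of joint each of strip0, strip1, strip2, strip3, strip4, strip5, strip6, strip7, strip8, strip9, strip10, strip11 above 0.0035 m and (value of joint drum above 2.5 rad or value of joint drum below -2.5 rad)), for 0.1 s.
At the end, for the whole second after the job is handed in: all twelve strips within 1.5 mm of fully home; the roller hangs at rest upright in its stand (within 12 mm of its place sideways, 5 mm in height, 0.1 rad of upright), released; bottles and beaker within 20 mm of where they stood (value of joint each of strip0, strip1, strip2, strip3, strip4, strip5, strip6, strip7, strip8, strip9, strip10, strip11 above 0.0035 m and x of roller in the frame of stand between -0.012 and 0.012 m and y of roller in the frame of stand between -0.012 and 0.012 m and z of roller in the frame of stand between 0.003 and 0.013 m and angle between roller's own z axis and vertical below 0.1 rad and linear speed of roller below 0.02 m/s and distance of each of amber, beaker, flask from where it was at the start of the episode below 0.02 m); the robot touches nothing.
It fails at once if the roller presses on the rack or its caps with over 30 N (contact force between roller and holder above 30 N).
It fails at once if the fingers or the arm press on the rack, its caps or holder (contact force between any of the fingers, the arm and holder above 2 N).
It fails at once if the roller is dropped (linear speed of roller above 0.5 m/s and contact force between the fingers and roller below 0.1 N).
It fails at once if a bottle or the beaker is knocked aside (over 20 mm) (distance of any of amber, beaker, flask from where it was at the start of the episode above 0.02 m).
It also fails if it takes over 72 s, if anything falls off the work surface, if the arm or the gripper's body presses on something with over 40 N, if the wrist force passes 120 N, or if a joint passes its speed limit or range.

## Working session

There is one attempt and no reset: what is moved stays moved. The work goes in short steps, Python scripts to look and compute and a tool call to move; the robot and the scene stay as the last step left them, time stands still between calls to the robot, and variables do not carry over. Pictures are saved under pics/ and viewed, about 8 in all and at most 12, crops included, and the job is handed in when it is done.

Besides the shell and the picture viewer there is one more tool, called after ">>>" as name(argument=value, ...), one argument or row to a line, values as JSON. carry_out: Moves the arm, as the interface text tells. Its arguments: {"type":"object","properties":{"plan":{"type":"array"},"force":{"type":"number"}},"required":["plan"]}

```bash
ls; mkdir -p pics
python3 - <<'E'
from cell import env
import numpy as np, cv2
s=env.sense(); print(s)
a=[]
for n in("scene","top"):
    im,d=env.get_image(n); cv2.imwrite(f"pics/{n}0.png",im); np.savez(f"pics/{n}0.npz",im=im,d=d)
    print(n,env.camera_params(n),(d>0).mean())
print(env.camera_params("wrist"))
E
```

```text
pics
{'time': 0.0, 'qpos': array([-1.30398460e+00,  3.20291575e-01,  1.56568603e+00,  3.07474270e-05,
        1.25739582e+00, -2.00039770e-02]), 'joint_velocities': array([ 0.00051784, -0.00013792,  0.00040218,  0.00013285,  0.00178206,
        0.00131434]), 'joint_efforts': array([ 6.34101561e-04, -4.15522134e+01, -2.34161049e+01, -5.77644846e-05,
        8.33564904e-03,  2.63320246e-06]), 'tcp_pos': array([ 0.162548  , -0.5510454 ,  0.23047973]), 'tool_rot': array([[-9.59152274e-01, -4.41298776e-04,  2.82889943e-01],
       [-2.82890279e-01,  1.72547370e-03, -9.59150725e-01],
       [-6.48471161e-05, -9.99998414e-01, -1.77983116e-03]]), 'wrist_force': array([1.03092976, 0.39811406, 0.32176642]), 'ft_torque': array([-0.00516089, -0.01011575,  0.00534573]), 'width': 0.08552676799992626}
scene {'vertical_fov': 44.10038787156074, 'cx': 255.48105014849094, 'cy': 193.1103559365818, 'R': array([[ 0.66291821,  0.74853933, -0.0151102 ],
       [ 0.39641623, -0.36805042, -0.84106662],
       [-0.63513276,  0.55156845, -0.54072047]]), 't': array([-0.34963947, -0.18505782,  1.4813956 ])} 0.9889424641927084
top {'vertical_fov': 42.48685148488708, 'cx': 253.66760010983234, 'cy': 178.19978814295325, 'R': array([[ 0.02777127, -0.99959632, -0.00599597],
       [-0.98310932, -0.02622673, -0.18113041],
       [ 0.18090004,  0.01092492, -0.98344081]]), 't': array([-0.06081389,  0.58554853,  1.33856945])} 0.9961191813151041
{'vertical_fov': 70.45457197925516, 'cx': 254.03285501069865, 'cy': 191.30936524450618, 'hand_eye': array([[-2.91464287e-04,  9.57502585e-01,  2.88424539e-01,
        -7.33185017e-02],
       [-5.16450683e-05, -2.88424565e-01,  9.57502620e-01,
        -1.42242128e-01],
       [ 9.99999956e-01,  2.64182113e-04,  1.33515746e-04,
         1.26971020e-03],
       [ 0.00000000e+00,  0.00000000e+00,  0.00000000e+00,
         1.00000000e+00]])}
```

View pics/top0.png

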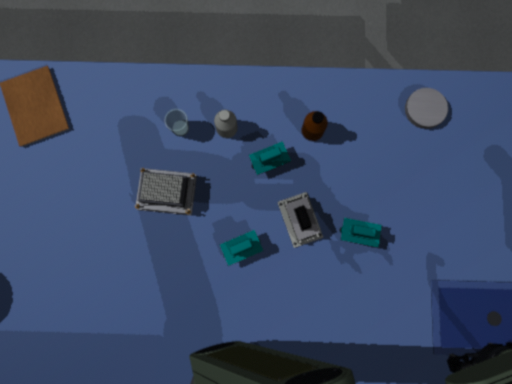

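View pics/scene0.png

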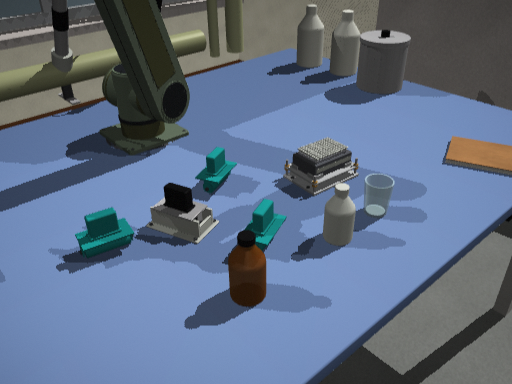

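The roller is the black-gripped tool in the white trough stand: top (300,219), scene (180,210). The turquoise look-alikes are at top (270,158), (240,248) and (361,233), and turquoise is excluded. The holder is at top (166,190), amber at (315,125), the beaker at (177,122) and the flask at (226,122). Next I'll confirm with a crop and measure.

```bash
cat > h.py <<'E'
import numpy as np, cv2
from cell import env
def cloud(n,d,pose=None):
    p=env.camera_params(n); H,W=d.shape; f=H/2/np.tan(np.radians(p["vertical_fov"]/2))
    v,u=np.mgrid[:H,:W]
    X=np.stack([(u-p["cx"])/f*d,(v-p["cy"])/f*d,d],-1)
    if n=="wrist":
        M=p["hand_eye"]; X=X@M[:3,:3].T+M[:3,3]
        return X@pose[1].T+pose[0]
    return (X-p["t"])@p["R"]
def rect(P):
    r=cv2.minAreaRect((P[:,:2]*1000).astype(np.float32)); return np.round(r[0],1),np.round(r[1],1),round(r[2],1)
E
python3 - <<'E'
from h import *
z=np.load("pics/top0.npz"); im,d=z["im"],z["d"]; C=cloud("top",d)
print("table z",np.median(C[250:300,100:180,2]))
def show(name,u0,u1,v0,v1,lo,hi,f=None):
    B=C[v0:v1,u0:u1]; I=im[v0:v1,u0:u1].astype(int); m=(B[...,2]>lo)&(B[...,2]<hi)
    if f is not None: m&=f(I)
    P=B[m]; print(name,len(P),rect(P),P.mean(0).round(4),np.percentile(P[:,2],[5,50,95]).round(4))
dark=lambda I:I.max(-1)<60
show("stand all",272,330,188,250,.004,.2)
show("stand bright",272,330,188,250,.035,.056,lambda I:I.min(-1)>90)
show("grip",272,330,188,250,.085,.13)
show("holder",130,202,164,220,.004,.2)
show("holder top",130,202,164,220,.06,.12)
for n,b in dict(amber=(298,332,105,145),flask=(210,240,105,140),beaker=(162,190,105,140)).items(): show(n,*b,.02,.2)
a=cv2.resize(im[180:256,265:335],None,fx=6,fy=6,interpolation=cv2.INTER_CUBIC)
b=cv2.resize(im[160:224,130:202],None,fx=5,fy=5,interpolation=cv2.INTER_CUBIC)
o=np.zeros((456,790,3),np.uint8); o[:456,:420]=a; o[:320,425:785]=b; cv2.imwrite("pics/crop.png",np.clip(o*1.3,0,255).astype(np.uint8))
E
```

```text
table z -0.0005186205266722937
stand all 1415 (array([ 481.5, -181.9]), array([175.9, 164.3]), 0.2) [ 0.4767 -0.179   0.0437] [0.0044 0.0484 0.0999]
stand bright 367 (array([ 479.6, -180.6]), array([126.7,  62.8]), 21.1) [ 0.4729 -0.1727  0.0495] [0.0435 0.0495 0.0545]
grip 207 (array([ 477.8, -181.9]), array([60. , 24.2]), 20.0) [ 0.477  -0.1816  0.0984] [0.0925 0.0987 0.1031]
holder 2462 (array([550.4, 212. ]), array([162.5, 211.3]), 1.5) [0.5418 0.2009 0.0582] [0.0056 0.0699 0.0876]
holder top 1428 (array([547.9, 208.4]), array([129.8,  87. ]), 85.4) [0.5455 0.2055 0.0801] [0.0672 0.0828 0.0886]
amber 580 (array([ 744.1, -213.2]), array([65.5, 67.3]), 65.9) [ 0.7339 -0.2094  0.0944] [0.0337 0.0965 0.1401]
flask 497 (array([744. ,  40.5]), array([62.1, 61.9]), 85.9) [0.7352 0.0387 0.0889] [0.034  0.0898 0.131 ]
beaker 374 (array([741.7, 178.8]), array([65.9, 62.7]), 45.1) [0.7461 0.1817 0.061 ] [0.0237 0.0643 0.0868]
```

View pics/crop.png

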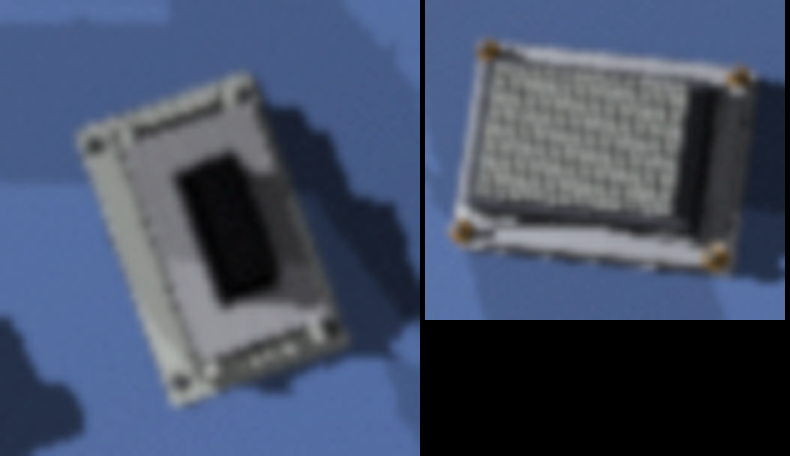

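The crop confirms it: black grip and steel bridge plate in the white trough. The roller's y axis is at 20° from world x. The holder's long axis is at 85.4°. Moving above the grip now.

>>> carry_out(
  plan=[
    [1,[0.0315,0.0369,0],[0,0,0.045]],
    [1,[0.0315,0.0369,0],[0,0,0.045]],
    [1,[0.0315,0.0369,0],[0,0,0.045]],
    [1,[0.0315,0.0369,0],[0,0,0.045]],
    [1,[0.0315,0.0369,0],[0,0,0.045]],
    [1,[0.0315,0.0369,0],[0,0,0.045]],
    [1,[0.0315,0.0369,0],[0,0,0.045]],
    [1,[0.0315,0.0369,0],[0,0,0.045]],
    [1,[0.0315,0.0369,0],[0,0,0.045]],
    [1,[0.0315,0.0369,0],[0,0,0.045]],
  ],
  force=100,
)

```text
time: 1.1
tcp_pos: [0.4785, -0.1807, 0.2311]
tool_rot: [[-0.939, -0.0, 0.343], [-0.343, -0.0, -0.939], [0.0, -1.0, -0.0]]
wrist_force: [0.8, -0.1, -0.6]
width: 0.0855
```

Run:
```python
from h import *
s=env.sense(); im,d=env.get_image("wrist"); cv2.imwrite("pics/w1.png",im)
print(s["time"],s["tcp_pos"],np.degrees(np.arctan2(s["tool_rot"][1,2],s["tool_rot"][0,2])),s["tool_rot"][:,1])
C=cloud("wrist",d,(s["tcp_pos"],s["tool_rot"]))
near=np.hypot(C[...,0]-.478,C[...,1]+.182)<.05
m=near&(C[...,2]>.085)&(C[...,2]<.12)&(d>.05); P=C[m]; print(rect(P),np.percentile(P[:,2],[5,50,95]))
m=near&(C[...,2]>.098)&(C[...,2]<.106)&(d>.05); P=C[m]; print(rect(P))
m=(np.hypot(C[...,0]-.478,C[...,1]+.182)<.1)&(C[...,2]>.04)&(C[...,2]<.056)&(im.min(-1)>90); P=C[m]; print(rect(P),np.percentile(P[:,2],[5,50,95]))
# rack plane from the top view
z=np.load("pics/top0.npz"); I,D=z["im"],z["d"]; C=cloud("top",D)[160:224,130:202]; I=I[160:224,130:202]
m=(C[...,2]>.065)&(I.min(-1)>95); P=C[m]
for _ in range(4):
    A=np.c_[P[:,:2]-[.548,.208],np.ones(len(P))]; c=np.linalg.lstsq(A,P[:,2],rcond=None)[0]; r=P[:,2]-A@c; k=abs(r)<.004; P=P[k]
print(len(P),c,r.std(),rect(P))
```

```text
1.1 [ 0.47846167 -0.18071425  0.23110869] -69.94463755313126 [-3.87274968e-04 -1.23256234e-04 -9.99999917e-01]
(array([ 479.8, -184.5]), array([59.1, 24. ]), 20.9) [0.09681162 0.10031126 0.10159151]
(array([ 479.4, -184.1]), array([58.5, 22.7]), 20.9)
(array([ 481.1, -183.9]), array([126.9,  64.1]), 20.3) [0.04591775 0.05058422 0.05179262]
28 [-1.15667505 -0.6437909   0.09002868] 0.001599431707574986 (array([553.8, 207.8]), array([  8.3, 106.6]), 27.5)
```

View pics/w1.png

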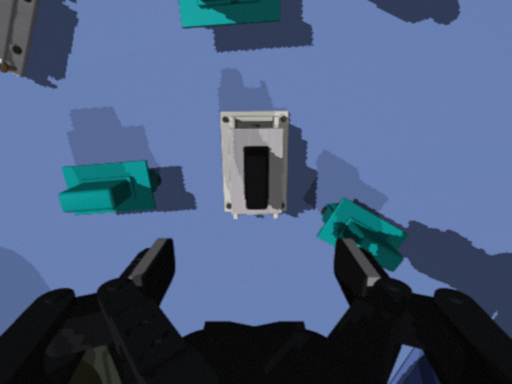

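Wrist view: the grip is at (256,178), centred in the stand's trough, with the fingers clear of the turquoise tools at (108,188) and (362,235). Descending and gripping.

>>> carry_out(
  plan=[
    [1,[0.001,-0.003,-0.035],[0,0,0.06]],
    [1,[0,0,-0.04],[0,0,0]],
    [1,[0,0,-0.04],[0,0,0]],
    [1,[0,0,-0.03],[0,0,0]],
    [1,[0,0,-0.018],[0,0,0]],
    [1,[0,0,-0.01],[0,0,0]],
    [0.2,[0,0,0],[0,0,0]],
    [0,[0,0,0],[0,0,0]],
    [0,[0,0,0],[0,0,0]],
    [0,[0,0,0],[0,0,0]],
  ],
  force=110,
)

```text
time: 2.15
tcp_pos: [0.4792, -0.1857, 0.0594]
tool_rot: [[-0.937, 0.002, 0.35], [-0.35, -0.001, -0.937], [-0.001, -1.0, 0.001]]
wrist_force: [-2.7, 6.0, 1.1]
width: 0.0286
```

>>> carry_out(
  plan=[
    [0,[0,0,0],[0,0,0]],
    [0,[0,0,0],[0,0,0]],
    [0,[0,0,0],[0,0,0]],
    [0,[0,0,0],[0,0,0]],
    [0,[0,0,0.005],[0,0,0]],
    [0,[0,0,0.015],[0,0,0]],
    [0,[0,0,0.03],[0,0,0]],
    [0,[0,0,0.03],[0,0,0]],
    [0,[0,0,0.03],[0,0,0]],
    [0,[0,0,0.03],[0,0,0]],
  ],
)

```text
time: 3.15
tcp_pos: [0.478, -0.1853, 0.1993]
tool_rot: [[-0.937, -0.001, 0.35], [-0.35, 0.0, -0.937], [0.001, -1.0, -0.001]]
wrist_force: [-0.1, -0.2, -3.1]
width: 0.0227
```

Run:
```python
from h import *
s=env.sense(); print({k:np.round(s[k],4) for k in("time","tcp_pos","wrist_force","ft_torque","width","tool_rot")})
im,d=env.get_image("wrist"); cv2.imwrite("pics/w2.png",im)
for n in("top","scene"):
    i2,d2=env.get_image(n); np.savez(f"pics/{n}1.npz",im=i2,d=d2)
z=np.load("pics/top1.npz"); I,D=z["im"],z["d"]; C=cloud("top",D)[160:224,130:202]; I=I[160:224,130:202]
print(np.percentile(I[20:50,15:45].min(-1),[5,50,95]))
m=(C[...,2]>.065)&(C[...,2]<.11); P=C[m]; a=np.radians(85.4); R=np.array([[np.cos(a),np.sin(a)],[-np.sin(a),np.cos(a)]])
q=(P[:,:2]-[.548,.208])@R.T; k=(abs(q[:,0])<.05)&(abs(q[:,1])<.034); P=P[k];q=q[k]
A=np.c_[q,np.ones(len(q))]
c=np.linalg.lstsq(A,P[:,2],rcond=None)[0]; r=P[:,2]-A@c; print("plane top",len(q),c,r.std())
for x in np.arange(-.0495,.05,.009):
    j=abs(q[:,0]-x)<.0045; print(round(x,4),P[j,2].mean().round(4),P[j,2].std().round(4),j.sum())
z=np.load("pics/scene1.npz"); S=cloud("scene",z["d"]).reshape(-1,3)
q=(S[:,:2]-[.548,.208])@R.T; k=(abs(q[:,0])<.05)&(abs(q[:,1])<.034)&(S[:,2]>.065)&(S[:,2]<.12)
A=np.c_[q[k],np.ones(k.sum())]; print("plane scene",k.sum(),np.linalg.lstsq(A,S[k,2],rcond=None)[0])
```

```text
{'time': np.float64(3.15), 'tcp_pos': array([ 0.478 , -0.1853,  0.1993]), 'wrist_force': array([-0.1003, -0.1543, -3.093 ]), 'ft_torque': array([-0.0353, -0.009 ,  0.0373]), 'width': np.float64(0.0227), 'tool_rot': array([[-9.366e-01, -1.000e-03,  3.505e-01],
       [-3.505e-01,  2.000e-04, -9.366e-01],
       [ 9.000e-04, -1.000e+00, -6.000e-04]])}
[ 57. 117. 151.]
plane top 886 [-0.01396274 -0.00172936  0.08412388] 0.003716092303377472
-0.0495 0.0849 0.0026 47
-0.0405 0.0848 0.0046 76
-0.0315 0.0845 0.004 82
-0.0225 0.0845 0.0039 79
-0.0135 0.0844 0.0042 80
-0.0045 0.0843 0.0025 78
0.0045 0.0838 0.0031 80
0.0135 0.0837 0.0044 80
0.0225 0.0842 0.0036 80
0.0315 0.0833 0.0035 76
0.0405 0.0838 0.0036 81
0.0495 0.0832 0.0033 47
plane scene 533 [0.00754099 0.02996156 0.08416705]
```

View pics/w2.png

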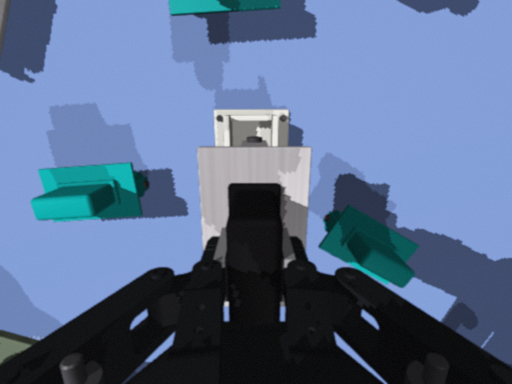

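Wrist view: the roller is held, with its bridge plate (205–308, 148–240) level and square to the fingers. The stand is below at (252,130). Next I'll move to a viewpoint short of the rack, turning to its heading.

>>> carry_out(
  plan=[
    [0,[-0.008,0.038,0.006],[0,0,-0.314]],
    [0,[-0.008,0.038,0.006],[0,0,-0.314]],
    [0,[-0.008,0.038,0.006],[0,0,-0.314]],
    [0,[-0.008,0.038,0.006],[0,0,-0.314]],
    [0,[-0.008,0.038,0.006],[0,0,-0.314]],
    [0,[-0.008,0.038,0.006],[0,0,-0.314]],
    [0,[-0.008,0.038,0.006],[0,0,-0.314]],
    [0,[-0.008,0.038,0.006],[0,0,-0.314]],
    [0,[-0.008,0.038,0.006],[0,0,-0.314]],
    [0,[-0.008,0.038,0.006],[0,0,-0.314]],
  ],
)

```text
time: 4.3
tcp_pos: [0.397, 0.1954, 0.2564]
tool_rot: [[-0.997, -0.004, -0.082], [0.082, -0.002, -0.997], [0.004, -1.0, 0.002]]
wrist_force: [1.7, 0.1, -3.4]
width: 0.0229
```

Run:
```python
from h import *
s=env.sense(); print({k:np.round(s[k],4) for k in("time","tcp_pos","wrist_force","width","tool_rot")})
im,d=env.get_image("wrist"); cv2.imwrite("pics/w3.png",im); T,R=s["tcp_pos"],s["tool_rot"]; np.savez("pics/w3.npz",im=im,d=d,T=T,R=R)
C=cloud("wrist",d,(T,R)); L=(C-T)@R   # tool coords
# bridge plate: relative to tcp
m=(L[...,1]>-.01)&(L[...,1]<.03)&(abs(L[...,2])<.05)&(abs(L[...,0])<.08)&(im.min(-1)>60); P=L[m]
print("bridge tool y",np.percentile(P[:,1],[5,50,95]),"x",np.percentile(P[:,0],[1,99]),"z",np.percentile(P[:,2],[1,99]))
A=np.c_[P[:,[0,2]],np.ones(len(P))]; print("tilt",np.linalg.lstsq(A,P[:,1],rcond=None)[0])
m=(C[...,2]>.07)&(C[...,2]<.095)&(np.hypot(C[...,0]-.548,C[...,1]-.208)<.09)&(L[...,1]>.1)
P=C[m]; print("rack",len(P),rect(P),np.percentile(P[:,2],[5,50,95]))
```

```text
{'time': np.float64(4.3), 'tcp_pos': array([0.397 , 0.1954, 0.2564]), 'wrist_force': array([ 1.708 ,  0.1088, -3.3798]), 'width': np.float64(0.0229), 'tool_rot': array([[-0.9966, -0.0037, -0.0821],
       [ 0.0821, -0.002 , -0.9966],
       [ 0.0035, -1.    ,  0.0023]])}
bridge tool y [0.00785864 0.00897102 0.01016089] x [-0.0539291   0.00481238] z [-0.02989164  0.03289572]
tilt [-0.02243601  0.00027525  0.00831336]
rack 8476 (array([543.7, 206.3]), array([126.4,  73.1]), 85.2) [0.07055759 0.08441761 0.08631834]
```

View pics/w3.png

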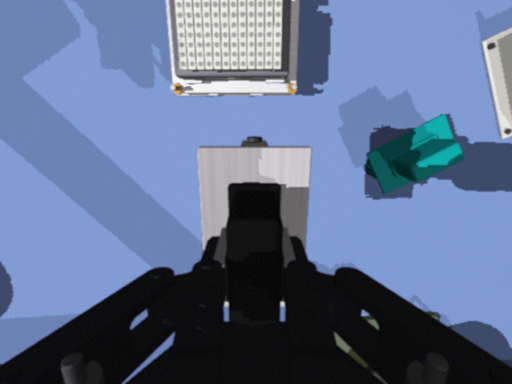

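Wrist view: the near part of the rack is at (170–295, 0–90) with orange nuts at (178,88) and (292,88). The white caps run from column 177 to 283. Refining the rack centre and cap plane.

Run:
```python
from h import *
z=np.load("pics/w3.npz"); im,d,T,R=z["im"],z["d"],z["T"],z["R"]; C=cloud("wrist",d,(T,R))
a=np.radians(85.3); U=np.array([[np.cos(a),np.sin(a)],[-np.sin(a),np.cos(a)]])
q=(C[...,:2]-[.548,.208])@U.T
for lo in(110,150):
    m=(C[...,2]>.078)&(C[...,2]<.092)&(np.abs(q).max(-1)<.08)&(im.min(-1)>lo); P=q[m]; Z=C[...,2][m]
    print(lo,len(P),"hx",np.percentile(P[:,0],[.5,99.5]),"hy",np.percentile(P[:,1],[.5,99.5]),rect(C[m]))
    A=np.c_[P,np.ones(len(P))]; c=np.linalg.lstsq(A,Z,rcond=None)[0]; print(c,(Z-A@c).std())
for x in np.arange(-.0495,.05,.009):
    j=abs(P[:,0]-x-.00)<.004; print(round(x,4),np.median(Z[j]).round(4),end="; ")
g=C[380-1:,:,2]; t=C[230:300,20:80,2]; print("\ntable z by wrist",np.median(t))
# orange nuts
hsv=cv2.cvtColor(im,cv2.COLOR_BGR2HSV); m=((hsv[...,0]>8)&(hsv[...,0]<22)&(hsv[...,1]>150)&(hsv[...,2]>80)).astype(np.uint8); m[120:]=0
n,_,st,ce=cv2.connectedComponentsWithStats(m)
for i in range(1,n):
    if st[i,4]>8: u,v=ce[i].round().astype(int); print(ce[i],st[i,4],q[v,u],C[v,u,2])
```

```text
110 6849 hx [-0.05439337  0.05159856] hy [-0.02785982  0.03516732] (array([544.3, 206.9]), array([107.6,  63.8]), 85.2)
[-0.01376618 -0.00113918  0.08471523] 0.0009307216810590327
150 6680 hx [-0.0537849   0.05164492] hy [-0.02787574  0.0344389 ] (array([544.5, 207.2]), array([106.9,  63.7]), 85.3)
[-0.01405665 -0.00061416  0.08472586] 0.0009277198187174997
-0.0495 0.085; -0.0405 0.0858; -0.0315 0.0849; -0.0225 0.0853; -0.0135 0.0854; -0.0045 0.0844; 0.0045 0.0844; 0.0135 0.0847; 0.0225 0.0845; 0.0315 0.084; 0.0405 0.0843; 0.0495 0.0843; 
table z by wrist -0.00028968538811824374
[177.92857143  88.64285714] 28 [0.06722347 0.05230536] 0.0401745124208811
[290.6   89.05] 20 [-0.07238379  0.05224622] 0.03988960596565411
```

>>> carry_out(
  plan=[
    [0,[0.03,-0.0085,0],[0,0,0]],
    [0,[0.03,-0.0085,0],[0,0,0]],
    [0,[0.03,-0.0085,-0.01],[0,0,0]],
    [0,[0.03,-0.0085,-0.02],[0,0,0]],
    [0,[0.0285,-0.0085,-0.03],[0,0,0]],
    [0,[0,0,-0.025],[0,0,0]],
    [0,[0,0,-0.015],[0,0,0]],
    [0,[0,0,-0.005],[0,0,0]],
    [0,[0,0,0],[0,0,0]],
    [0,[0,0,0],[0,0,0]],
  ],
)

```text
time: 5.35
tcp_pos: [0.5473, 0.152, 0.1536]
tool_rot: [[-0.997, 0.0, -0.08], [0.08, -0.0, -0.997], [-0.0, -1.0, 0.0]]
wrist_force: [0.8, 0.0, -3.6]
width: 0.0229
```

```bash
cat > st.py <<'E'
from h import *
s=env.sense(); w=s["wrist_force"]; a=np.radians(85.3); q=s["tcp_pos"][:2]-[.550,.2067]; c,n=np.cos(a),np.sin(a)
S=q@[c,n]; z=s["tcp_pos"][2]*1e3
print("t",s["time"],"tcp",s["tcp_pos"].round(4),"s",S.round(4),"hy",(q@[-n,c]).round(4),"drum bottom above est. home mm",round(z-51.3-(80.4-14*S),2),"F",(w-[0,0,-3.1]).round(2),"tool tilt",s["tool_rot"][2].round(4), "w",s["width"].round(4))
E
python3 st.py
```

```text
Traceback (most recent call last):
  File "st.py", line 4, in <module>
    print("t",s["time"],"tcp",s["tcp_pos"].round(4),"s",S.round(4),"hy",(q@[-n,c]).round(4),"drum bottom above est. home mm",round(z-51.3-(80.4-14*S),2),"F",(w-[0,0,-3.1]).round(2),"tool tilt",s["tool_rot"][2].round(4), "w",s["width"].round(4))
                                                                                                                                                                                                                                ^^^^^^^^^^^^^^^^
AttributeError: 'float' object has no attribute 'round'
```

>>> carry_out(
  plan=[
    [0,[-0.002,0,-0.006],[0,0,0]],
    [0,[0,0,-0.004],[0,0,0]],
    [0,[0,0,-0.003],[0,0,0]],
    [0,[0,0,-0.001],[0,0,0]],
    [0,[0,0,-0.001],[0,0,0]],
    [0,[0,0,-0.001],[0,0,0]],
    [0,[0,0,-0.001],[0,0,0]],
    [0,[0,0,-0.001],[0,0,0]],
    [0,[0,0,0],[0,0,0]],
    [0,[0,0,0],[0,0,0]],
  ],
)

```text
time: 6.35
tcp_pos: [0.5454, 0.1519, 0.136]
tool_rot: [[-0.997, 0.001, -0.08], [0.08, -0.0, -0.997], [-0.001, -1.0, 0.0]]
wrist_force: [-0.1, -0.8, 3.5]
width: 0.0228
```

```bash
sed -i 's/s\["width"\].round(4)/round(s["width"],4)/' st.py; python3 st.py
```

```text
t 6.35 tcp [0.5454 0.1519 0.136 ] s -0.055 hy 0.0001 drum bottom above est. home mm 3.5 F [-0.08 -0.84  6.58] tool tilt [-9.e-04 -1.e+00  0.e+00] w 0.0228
```

>>> carry_out(
  plan=[
    [0,[0,0,-0.0005],[0,0,0]],
    [0,[0,0,-0.0005],[0,0,0]],
    [0,[0,0,-0.0005],[0,0,0]],
    [0,[0,0,-0.0005],[0,0,0]],
    [0,[0,0,-0.0005],[0,0,0]],
    [0,[0,0,-0.0005],[0,0,0]],
    [0,[0,0,0],[0,0,0]],
    [0,[0,0,0],[0,0,0]],
    [0,[0,0,0],[0,0,0]],
    [0,[0,0,0],[0,0,0]],
  ],
)

```text
time: 7.35
tcp_pos: [0.5453, 0.1519, 0.1324]
tool_rot: [[-0.997, 0.0, -0.08], [0.08, -0.0, -0.997], [-0.0, -1.0, 0.0]]
wrist_force: [0.1, -1.1, 4.4]
width: 0.0228
```

```bash
python3 st.py
```

```text
t 7.35 tcp [0.5453 0.1519 0.1324] s -0.055 hy 0.0002 drum bottom above est. home mm -0.05 F [ 0.11 -1.08  7.47] tool tilt [-3.e-04 -1.e+00  2.e-04] w 0.0228
```

>>> carry_out(
  plan=[
    [0,[0,0,-0.0005],[0,0,0]],
    [0,[0,0,-0.0005],[0,0,0]],
    [0,[0,0,-0.0005],[0,0,0]],
    [0,[0,0,0],[0,0,0]],
    [0,[0,0,0],[0,0,0]],
    [0,[0,0,0],[0,0,0]],
    [0,[0,0,0],[0,0,0]],
    [0,[0,0,0],[0,0,0]],
    [0,[0,0,0],[0,0,0]],
    [0,[0,0,0],[0,0,0]],
  ],
)

```text
time: 8.35
tcp_pos: [0.5454, 0.1516, 0.132]
tool_rot: [[-0.997, 0.001, -0.08], [0.08, -0.001, -0.997], [-0.001, -1.0, 0.001]]
wrist_force: [-1.6, -3.0, 10.1]
width: 0.0229
```

```bash
python3 st.py
```

```text
t 8.35 tcp [0.5454 0.1516 0.132 ] s -0.0553 hy 0.0 drum bottom above est. home mm -0.47 F [-1.6  -2.95 13.2 ] tool tilt [-1.2e-03 -1.0e+00  7.0e-04] w 0.0229
```

On the stop at the first strip: about 13 N, and the height matches the estimate. Rolling now, following the measured slope and checking the force as I go.

>>> carry_out(
  plan=[
    [0,[0.0001,0.001,0],[0,0,0]],
    [0,[0.00016,0.002,0],[0,0,0]],
    [0,[0.00016,0.002,0],[0,0,0]],
    [0,[0.00016,0.002,0],[0,0,0]],
    [0,[0.00016,0.002,0],[0,0,0]],
    [0,[0.00016,0.002,0],[0,0,0]],
    [0,[0.00016,0.002,0],[0,0,0]],
    [0,[0.00016,0.002,0],[0,0,0]],
    [0,[0.00016,0.002,0],[0,0,0]],
    [0,[0.00016,0.002,0],[0,0,0]],
  ],
)

```text
time: 9.35
tcp_pos: [0.5472, 0.171, 0.1326]
tool_rot: [[-0.997, 0.002, -0.08], [0.08, 0.0, -0.997], [-0.002, -1.0, -0.0]]
wrist_force: [-1.8, -4.7, 14.4]
width: 0.0228
```

```bash
python3 st.py
```

```text
t 9.35 tcp [0.5472 0.171  0.1326] s -0.0358 hy -0.0001 drum bottom above est. home mm 0.35 F [-1.84 -4.72 17.45] tool tilt [-1.9e-03 -1.0e+00 -2.0e-04] w 0.0228
```

>>> carry_out(
  plan=[
    [0,[0.00016,0.002,0],[0,0,0]],
    [0,[0.00016,0.002,-0.0001],[0,0,0]],
    [0,[0.00016,0.002,0],[0,0,0]],
    [0,[0.00016,0.002,-0.0001],[0,0,0]],
    [0,[0.00016,0.002,0],[0,0,0]],
    [0,[0.00016,0.002,-0.0001],[0,0,0]],
    [0,[0.00016,0.002,0],[0,0,0]],
    [0,[0.00016,0.002,-0.0001],[0,0,0]],
    [0,[0.00016,0.002,0],[0,0,0]],
    [0,[0.00016,0.002,0],[0,0,0]],
  ],
)

```text
time: 10.35
tcp_pos: [0.5488, 0.1907, 0.1325]
tool_rot: [[-0.997, 0.002, -0.08], [0.08, -0.001, -0.997], [-0.002, -1.0, 0.0]]
wrist_force: [-1.2, -5.6, 14.9]
width: 0.0225
```

```bash
python3 st.py
```

```text
t 10.35 tcp [0.5488 0.1907 0.1325] s -0.016 hy -0.0001 drum bottom above est. home mm 0.62 F [-1.18 -5.62 17.96] tool tilt [-2.1e-03 -1.0e+00  4.0e-04] w 0.0225
```

>>> carry_out(
  plan=[
    [0,[0.00016,0.002,-0.0001],[0,0,0]],
    [0,[0.00016,0.002,-0.0001],[0,0,0]],
    [0,[0.00016,0.002,-0.0001],[0,0,0]],
    [0,[0.00016,0.002,-0.0001],[0,0,0]],
    [0,[0.00016,0.002,0],[0,0,0]],
    [0,[0.00016,0.002,-0.0001],[0,0,0]],
    [0,[0.00016,0.002,0],[0,0,0]],
    [0,[0.00016,0.002,-0.0001],[0,0,0]],
    [0,[0.00016,0.002,0],[0,0,0]],
    [0,[0.00016,0.002,0],[0,0,0]],
  ],
)

```text
time: 11.35
tcp_pos: [0.5504, 0.2101, 0.1323]
tool_rot: [[-0.997, 0.002, -0.08], [0.08, -0.002, -0.997], [-0.002, -1.0, 0.001]]
wrist_force: [-1.9, -5.8, 16.3]
width: 0.0228
```

```bash
python3 st.py
```

```text
t 11.35 tcp [0.5504 0.2101 0.1323] s 0.0034 hy -0.0001 drum bottom above est. home mm 0.62 F [-1.86 -5.76 19.43] tool tilt [-0.0023 -1.      0.0015] w 0.0228
```

>>> carry_out(
  plan=[
    [0,[0.00016,0.002,0],[0,0,0]],
    [0,[0.00016,0.002,-0.0001],[0,0,0]],
    [0,[0.00016,0.002,0],[0,0,0]],
    [0,[0.00016,0.002,-0.0001],[0,0,0]],
    [0,[0.00016,0.002,0],[0,0,0]],
    [0,[0.00016,0.002,-0.0001],[0,0,0]],
    [0,[0.00016,0.002,0],[0,0,0]],
    [0,[0.00016,0.002,0],[0,0,0]],
    [0,[0.00016,0.002,0],[0,0,0]],
    [0,[0.00016,0.002,0],[0,0,0]],
  ],
)

```text
time: 12.35
tcp_pos: [0.5521, 0.2307, 0.1318]
tool_rot: [[-0.997, 0.002, -0.08], [0.08, -0.0, -0.997], [-0.002, -1.0, 0.0]]
wrist_force: [-1.8, -3.3, 14.3]
width: 0.0223
```

```bash
python3 st.py
```

```text
t 12.35 tcp [0.5521 0.2307 0.1318] s 0.0241 hy -0.0001 drum bottom above est. home mm 0.48 F [-1.81 -3.31 17.4 ] tool tilt [-2.4e-03 -1.0e+00  1.0e-04] w 0.0223
```

>>> carry_out(
  plan=[
    [0,[0.00016,0.002,0],[0,0,0]],
    [0,[0.00016,0.002,-0.0001],[0,0,0]],
    [0,[0.00016,0.002,0],[0,0,0]],
    [0,[0.00016,0.002,-0.0001],[0,0,0]],
    [0,[0.00016,0.002,0],[0,0,0]],
    [0,[0.00016,0.002,-0.0001],[0,0,0]],
    [0,[0.00016,0.002,0],[0,0,0]],
    [0,[0.00016,0.002,0],[0,0,0]],
    [0,[0.00016,0.002,0],[0,0,0]],
    [0,[0.00016,0.002,0],[0,0,0]],
  ],
)

```text
time: 13.35
tcp_pos: [0.5537, 0.2511, 0.1313]
tool_rot: [[-0.997, 0.002, -0.08], [0.08, 0.001, -0.997], [-0.002, -1.0, -0.001]]
wrist_force: [-0.9, -1.7, 12.3]
width: 0.0226
```

```bash
python3 st.py
```

```text
t 13.35 tcp [0.5537 0.2511 0.1313] s 0.0445 hy -0.0001 drum bottom above est. home mm 0.18 F [-0.9  -1.66 15.37] tool tilt [-2.3e-03 -1.0e+00 -9.0e-04] w 0.0226
```

>>> carry_out(
  plan=[
    [0,[0.0001,0.0015,0],[0,0,0]],
    [0,[0.0001,0.0015,-0.0001],[0,0,0]],
    [0,[0.0001,0.0015,0],[0,0,0]],
    [0,[0.0001,0.0015,0],[0,0,0]],
    [0,[0.0001,0.001,0],[0,0,0]],
    [0,[0,0.001,0],[0,0,0]],
    [0,[0,0,0],[0,0,0]],
    [0,[0,0,0],[0,0,0]],
    [0,[0,0,0],[0,0,0]],
    [0,[0,0,0],[0,0,0]],
  ],
)

```text
time: 14.35
tcp_pos: [0.5544, 0.2604, 0.1311]
tool_rot: [[-0.997, 0.003, -0.081], [0.081, 0.003, -0.997], [-0.003, -1.0, -0.003]]
wrist_force: [-0.7, 0.9, 11.1]
width: 0.0233
```

```bash
python3 st.py
```

```text
t 14.35 tcp [0.5544 0.2604 0.1311] s 0.0539 hy -0.0 drum bottom above est. home mm 0.11 F [-0.73  0.9  14.18] tool tilt [-0.0027 -1.     -0.0035] w 0.0233
```

First pass done, with force at 13–19 N throughout. The return pass goes slightly deeper to seat everything.

>>> carry_out(
  plan=[
    [0,[0,0,-0.0003],[0,0,0]],
    [0,[0,0,-0.0002],[0,0,0]],
    [0,[-0.00016,-0.002,0],[0,0,0]],
    [0,[-0.00016,-0.002,0.0001],[0,0,0]],
    [0,[-0.00016,-0.002,0],[0,0,0]],
    [0,[-0.00016,-0.002,0],[0,0,0]],
    [0,[-0.00016,-0.002,0],[0,0,0]],
    [0,[-0.00016,-0.002,0.0001],[0,0,0]],
    [0,[-0.00016,-0.002,0],[0,0,0]],
    [0,[-0.00016,-0.002,0],[0,0,0]],
  ],
)

```text
time: 15.35
tcp_pos: [0.5533, 0.2447, 0.1315]
tool_rot: [[-0.997, 0.004, -0.081], [0.081, 0.004, -0.997], [-0.003, -1.0, -0.005]]
wrist_force: [-1.7, 1.3, 14.5]
width: 0.0225
```

```bash
python3 st.py
```

```text
t 15.35 tcp [0.5533 0.2447 0.1315] s 0.0382 hy -0.0002 drum bottom above est. home mm 0.31 F [-1.72  1.29 17.6 ] tool tilt [-0.0034 -1.     -0.0045] w 0.0225
```

>>> carry_out(
  plan=[
    [0,[-0.0002,-0.0025,0],[0,0,0]],
    [0,[-0.0002,-0.0025,0],[0,0,0]],
    [0,[-0.0002,-0.0025,0],[0,0,0]],
    [0,[-0.0002,-0.0025,0.0001],[0,0,0]],
    [0,[-0.0002,-0.0025,0],[0,0,0]],
    [0,[-0.0002,-0.0025,0],[0,0,0]],
    [0,[-0.0002,-0.0025,0.0001],[0,0,0]],
    [0,[-0.0002,-0.0025,0],[0,0,0]],
    [0,[-0.0002,-0.0025,0],[0,0,0]],
    [0,[-0.0002,-0.0025,0.0001],[0,0,0]],
  ],
)

```text
time: 16.35
tcp_pos: [0.5514, 0.2197, 0.1321]
tool_rot: [[-0.997, 0.004, -0.081], [0.081, 0.004, -0.997], [-0.004, -1.0, -0.004]]
wrist_force: [-3.1, 1.3, 16.0]
width: 0.0227
```

```bash
python3 st.py
```

```text
t 16.35 tcp [0.5514 0.2197 0.1321] s 0.0131 hy -0.0003 drum bottom above est. home mm 0.57 F [-3.11  1.26 19.11] tool tilt [-0.0037 -1.     -0.0045] w 0.0227
```

>>> carry_out(
  plan=[
    [0,[-0.0002,-0.0025,0],[0,0,0]],
    [0,[-0.0002,-0.0025,0],[0,0,0]],
    [0,[-0.0002,-0.0025,0],[0,0,0]],
    [0,[-0.0002,-0.0025,0.0001],[0,0,0]],
    [0,[-0.0002,-0.0025,0],[0,0,0]],
    [0,[-0.0002,-0.0025,0],[0,0,0]],
    [0,[-0.0002,-0.0025,0.0001],[0,0,0]],
    [0,[-0.0002,-0.0025,0],[0,0,0]],
    [0,[-0.0002,-0.0025,0],[0,0,0]],
    [0,[-0.0002,-0.0025,0],[0,0,0]],
  ],
)

```text
time: 17.35
tcp_pos: [0.5495, 0.1945, 0.1323]
tool_rot: [[-0.997, 0.004, -0.081], [0.081, 0.004, -0.997], [-0.004, -1.0, -0.004]]
wrist_force: [-2.4, 1.3, 17.2]
width: 0.0228
```

```bash
python3 st.py
```

```text
t 17.35 tcp [0.5495 0.1945 0.1323] s -0.0122 hy -0.0004 drum bottom above est. home mm 0.43 F [-2.39  1.3  20.35] tool tilt [-0.0038 -1.     -0.0041] w 0.0228
```

>>> carry_out(
  plan=[
    [0,[-0.0002,-0.0025,0],[0,0,0]],
    [0,[-0.0002,-0.0025,0],[0,0,0]],
    [0,[-0.0002,-0.0025,0.0001],[0,0,0]],
    [0,[-0.0002,-0.0025,0],[0,0,0]],
    [0,[-0.0002,-0.0025,0],[0,0,0]],
    [0,[-0.0002,-0.0025,0.0001],[0,0,0]],
    [0,[-0.0002,-0.0025,0],[0,0,0]],
    [0,[-0.0002,-0.0025,0],[0,0,0]],
    [0,[-0.0002,-0.0025,0.0001],[0,0,0]],
    [0,[-0.0002,-0.0025,0],[0,0,0]],
  ],
)

```text
time: 18.35
tcp_pos: [0.5474, 0.1693, 0.1321]
tool_rot: [[-0.997, 0.004, -0.081], [0.081, 0.003, -0.997], [-0.004, -1.0, -0.004]]
wrist_force: [-1.0, 1.3, 14.9]
width: 0.0231
```

```bash
python3 st.py
```

```text
t 18.35 tcp [0.5474 0.1693 0.1321] s -0.0375 hy -0.0005 drum bottom above est. home mm -0.1 F [-0.96  1.28 18.02] tool tilt [-0.0036 -1.     -0.0035] w 0.0231
```

>>> carry_out(
  plan=[
    [0,[-0.0002,-0.0025,0],[0,0,0]],
    [0,[-0.0002,-0.0025,0],[0,0,0]],
    [0,[-0.0002,-0.0025,0],[0,0,0]],
    [0,[-0.0002,-0.0025,0],[0,0,0]],
    [0,[-0.0002,-0.0025,0],[0,0,0]],
    [0,[-0.0001,-0.0015,0],[0,0,0]],
    [0,[0,0,0],[0,0,0]],
    [0,[0,0,0.002],[0,0,0]],
    [0,[0,0,0.01],[0,0,0]],
    [0,[0,0,0.03],[0,0,0]],
  ],
)

```text
time: 19.35
tcp_pos: [0.5423, 0.1536, 0.1684]
tool_rot: [[-0.997, -0.01, -0.08], [0.08, -0.002, -0.997], [0.009, -1.0, 0.003]]
wrist_force: [0.2, 0.5, -2.9]
width: 0.0227
```

>>> carry_out(
  plan=[
    [0,[-0.01,0.01,0.04],[0,0,0]],
    [0,[-0.03,0.01,0.04],[0,0,0]],
    [0,[-0.03,0.01,0.01],[0,0,0]],
    [0,[-0.03,0.01,0],[0,0,0]],
    [0,[-0.03,0.01,0],[0,0,0]],
    [0,[-0.02,0,0],[0,0,0]],
    [0,[0,0,0],[0,0,0]],
    [0,[0,0,0],[0,0,0]],
    [0,[0,0,0],[0,0,0]],
    [0,[0,0,0],[0,0,0]],
  ],
)

```text
time: 20.35
tcp_pos: [0.3966, 0.2037, 0.2606]
tool_rot: [[-0.997, -0.0, -0.081], [0.081, -0.0, -0.997], [0.0, -1.0, 0.0]]
wrist_force: [0.5, 0.3, -3.2]
width: 0.0228
```

```bash
python3 st.py
python3 - <<'E'
from h import *
s=env.sense(); im,d=env.get_image("wrist"); cv2.imwrite("pics/w4.png",im); T,R=s["tcp_pos"],s["tool_rot"]
a=np.radians(85.3); U=np.array([[np.cos(a),np.sin(a)],[-np.sin(a),np.cos(a)]])
def prof(n,C,im,z0=.07):
    q=(C[...,:2]-[.5495,.2067])@U.T
    m=(C[...,2]>z0)&(C[...,2]<.092)&(abs(q[...,0])<.06)&(abs(q[...,1])<.036)&(im.min(-1)>100); P=q[m];Z=C[...,2][m]
    print(n,len(Z),[(np.median(Z[j])*1e3).round(2) if j.sum() else None for j in [abs(P[:,0]-x)<.003 for x in np.arange(-.0495,.05,.009)]])
C=cloud("wrist",d,(T,R)); prof("wrist now",C,im)
L=(C-T)@R; m=(L[...,1]>-.01)&(L[...,1]<.03)&(abs(L[...,2])<.05)&(abs(L[...,0])<.08)&(im.min(-1)>60); P=L[m]
print("bridge tool y",np.percentile(P[:,1],[5,50,95]),"x",np.percentile(P[:,0],[1,99]),"z",np.percentile(P[:,2],[1,99]),np.linalg.lstsq(np.c_[P[:,[0,2]],np.ones(len(P))],P[:,1],rcond=None)[0])
z=np.load("pics/w3.npz"); prof("wrist before",cloud("wrist",z["d"],(z["T"],z["R"])),z["im"])
i2,d2=env.get_image("top"); prof("top now",cloud("top",d2),i2)
z=np.load("pics/top1.npz"); prof("top before",cloud("top",z["d"]),z["im"])
E
```

```text
t 20.35 tcp [0.3966 0.2037 0.2606] s -0.0155 hy 0.1527 drum bottom above est. home mm 128.65 F [ 0.54  0.32 -0.14] tool tilt [ 3.e-04 -1.e+00  3.e-04] w 0.0228
wrist now 7143 [np.float64(81.37), np.float64(81.22), np.float64(81.16), np.float64(81.08), np.float64(80.99), np.float64(80.92), np.float64(80.8), np.float64(80.76), np.float64(80.62), np.float64(80.57), np.float64(80.45), np.float64(80.32)]
bridge tool y [0.00785453 0.00898362 0.01020482] x [-0.05392418  0.00477139] z [-0.02985854  0.0329197 ] [-0.02373884  0.00101909  0.00829176]
wrist before 7242 [np.float64(85.03), np.float64(86.04), np.float64(84.91), np.float64(85.32), np.float64(85.45), np.float64(84.53), np.float64(84.5), np.float64(84.72), np.float64(84.63), np.float64(84.06), np.float64(84.35), np.float64(84.33)]
top now 944 [np.float64(81.48), np.float64(81.24), np.float64(80.78), np.float64(80.27), np.float64(80.49), np.float64(80.29), np.float64(79.32), np.float64(80.05), np.float64(80.32), np.float64(79.62), np.float64(79.76), np.float64(79.75)]
top before 927 [np.float64(84.24), np.float64(86.05), np.float64(85.82), np.float64(85.73), np.float64(84.76), np.float64(84.52), np.float64(84.06), np.float64(83.72), np.float64(84.88), np.float64(83.03), np.float64(84.39), np.float64(83.28)]
```

View pics/w4.png

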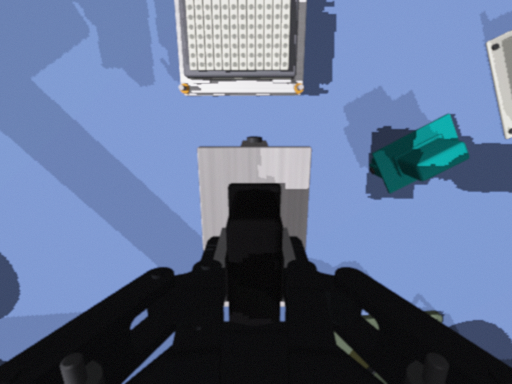

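Wrist view: the caps at (180–298, 0–78) are now a flat sheet. The cap profile runs linearly from 81.4 to 80.3 mm (about 4 mm lower than before), so all the strips are home. The second pass unwound the drum's turn, so I'll make one more light one-way pass. That way the drum turn and the seated strips hold together.

>>> carry_out(
  plan=[
    [0,[0.03,-0.01,0],[0,0,0]],
    [0,[0.03,-0.01,0],[0,0,0]],
    [0,[0.04,-0.01,-0.015],[0,0,0]],
    [0,[0.04,-0.01,-0.025],[0,0,0]],
    [0,[0.01,-0.002,-0.04],[0,0,0]],
    [0,[0,0,-0.03],[0,0,0]],
    [0,[0,0,-0.013],[0,0,0]],
    [0,[0,0,-0.003],[0,0,0]],
    [0,[0,0,-0.001],[0,0,0]],
    [0,[0,0,0],[0,0,0]],
  ],
)

```text
time: 21.45
tcp_pos: [0.5466, 0.1622, 0.1355]
tool_rot: [[-0.997, 0.003, -0.08], [0.08, 0.001, -0.997], [-0.003, -1.0, -0.001]]
wrist_force: [0.4, -0.3, -2.6]
width: 0.0228
```

```bash
python3 st.py
```

```text
t 21.45 tcp [0.5466 0.1622 0.1355] s -0.0446 hy -0.0003 drum bottom above est. home mm 3.17 F [ 0.43 -0.26  0.48] tool tilt [-0.0029 -1.     -0.001 ] w 0.0228
```

>>> carry_out(
  plan=[
    [0,[0,0,0],[0,0,0]],
    [0,[0,0,0],[0,0,0]],
    [0,[0,0,-0.0005],[0,0,0]],
    [0,[0,0,-0.0005],[0,0,0]],
    [0,[0,0,-0.0005],[0,0,0]],
    [0,[0,0,-0.0005],[0,0,0]],
    [0,[0,0,-0.0005],[0,0,0]],
    [0,[0,0,-0.0005],[0,0,0]],
    [0,[0,0,0],[0,0,0]],
    [0,[0,0,0],[0,0,0]],
  ],
)

```text
time: 22.45
tcp_pos: [0.5463, 0.1621, 0.1324]
tool_rot: [[-0.997, 0.002, -0.08], [0.08, 0.001, -0.997], [-0.002, -1.0, -0.001]]
wrist_force: [-1.8, 0.4, 7.4]
width: 0.0231
```

```bash
python3 st.py
```

```text
t 22.45 tcp [0.5463 0.1621 0.1324] s -0.0447 hy 0.0001 drum bottom above est. home mm 0.1 F [-1.78  0.37 10.49] tool tilt [-0.0017 -1.     -0.001 ] w 0.0231
```

10 N, in contact. Rolling 90 mm at 30 mm/s.

>>> carry_out(
  plan=[
    [0,[0.00016,0.002,0],[0,0,0]],
    [0,[0.00024,0.003,-0.0001],[0,0,0]],
    [0,[0.00024,0.003,0],[0,0,0]],
    [0,[0.00024,0.003,0],[0,0,0]],
    [0,[0.00024,0.003,-0.0001],[0,0,0]],
    [0,[0.00024,0.003,0],[0,0,0]],
    [0,[0.00024,0.003,0],[0,0,0]],
    [0,[0.00024,0.003,-0.0001],[0,0,0]],
    [0,[0.00024,0.003,0],[0,0,0]],
    [0,[0.00024,0.003,0],[0,0,0]],
  ],
)

```text
time: 23.45
tcp_pos: [0.5487, 0.1913, 0.1325]
tool_rot: [[-0.997, 0.002, -0.08], [0.08, 0.001, -0.997], [-0.002, -1.0, -0.001]]
wrist_force: [-1.6, -0.9, 9.5]
width: 0.0229
```

```bash
python3 st.py
```

```text
t 23.45 tcp [0.5487 0.1913 0.1325] s -0.0155 hy 0.0 drum bottom above est. home mm 0.58 F [-1.61 -0.93 12.58] tool tilt [-0.0021 -1.     -0.0012] w 0.0229
```

>>> carry_out(
  plan=[
    [0,[0.00024,0.003,-0.0001],[0,0,0]],
    [0,[0.00024,0.003,0],[0,0,0]],
    [0,[0.00024,0.003,0],[0,0,0]],
    [0,[0.00024,0.003,-0.0001],[0,0,0]],
    [0,[0.00024,0.003,0],[0,0,0]],
    [0,[0.00024,0.003,0],[0,0,0]],
    [0,[0.00024,0.003,-0.0001],[0,0,0]],
    [0,[0.00024,0.003,0],[0,0,0]],
    [0,[0.00024,0.003,0],[0,0,0]],
    [0,[0.00024,0.003,-0.0001],[0,0,0]],
  ],
)

```text
time: 24.45
tcp_pos: [0.5512, 0.2214, 0.1322]
tool_rot: [[-0.997, 0.002, -0.081], [0.081, 0.001, -0.997], [-0.002, -1.0, -0.002]]
wrist_force: [-1.4, -1.3, 9.5]
width: 0.0229
```

```bash
python3 st.py
```

```text
t 24.45 tcp [0.5512 0.2214 0.1322] s 0.0147 hy 0.0001 drum bottom above est. home mm 0.7 F [-1.42 -1.34 12.55] tool tilt [-0.0023 -1.     -0.0015] w 0.0229
```

>>> carry_out(
  plan=[
    [0,[0.00024,0.003,0],[0,0,0]],
    [0,[0.00024,0.003,-0.0001],[0,0,0]],
    [0,[0.00024,0.003,0],[0,0,0]],
    [0,[0.00024,0.003,0],[0,0,0]],
    [0,[0.00024,0.003,-0.0001],[0,0,0]],
    [0,[0.00024,0.003,0],[0,0,0]],
    [0,[0.00024,0.003,0],[0,0,0]],
    [0,[0.00024,0.003,-0.0001],[0,0,0]],
    [0,[0.00024,0.003,0],[0,0,0]],
    [0,[0,0,0],[0,0,0]],
  ],
)

```text
time: 25.45
tcp_pos: [0.5534, 0.2488, 0.1317]
tool_rot: [[-0.997, 0.003, -0.08], [0.08, 0.002, -0.997], [-0.002, -1.0, -0.002]]
wrist_force: [-1.5, -0.7, 7.8]
width: 0.0228
```

```bash
python3 st.py
```

```text
t 25.45 tcp [0.5534 0.2488 0.1317] s 0.0422 hy 0.0001 drum bottom above est. home mm 0.58 F [-1.49 -0.65 10.88] tool tilt [-0.0023 -1.     -0.0021] w 0.0228
```

>>> carry_out(
  plan=[
    [0,[0,0,0.01],[0,0,0]],
    [0,[0,0,0.04],[0,0,0]],
    [0,[0,0,0.04],[0,0,0]],
    [0,[-0.006,-0.03,0.03],[0,0,0]],
    [0,[-0.008,-0.04,0.01],[0,0,0.45]],
    [0,[-0.008,-0.04,0],[0,0,0.45]],
    [0,[-0.008,-0.04,0],[0,0,0.45]],
    [0,[-0.008,-0.04,0],[0,0,0.45]],
    [0,[-0.008,-0.04,0],[0,0,0.45]],
    [0,[-0.008,-0.04,0],[0,0,0.45]],
  ],
)

```text
time: 26.45
tcp_pos: [0.4979, -0.0238, 0.2598]
tool_rot: [[-0.956, -0.0, 0.295], [-0.295, -0.0, -0.956], [0.0, -1.0, 0.0]]
wrist_force: [0.7, -1.7, -2.6]
width: 0.0228
```

>>> carry_out(
  plan=[
    [0,[-0.008,-0.04,0],[0,0,0.45]],
    [0,[-0.006,-0.04,0],[0,0,0]],
    [0,[-0.0064,-0.04,0],[0,0,0]],
    [0,[0,-0.034,0],[0,0,0]],
    [0,[0,-0.01,0],[0,0,0]],
    [0,[0,0,0],[0,0,0]],
    [0,[0,0,0],[0,0,0]],
    [0,[0,0,0],[0,0,0]],
    [0,[0,0,0],[0,0,0]],
    [0,[0,0,0],[0,0,0]],
  ],
)

```text
time: 27.45
tcp_pos: [0.4784, -0.1854, 0.26]
tool_rot: [[-0.936, 0.0, 0.353], [-0.353, 0.0, -0.936], [-0.0, -1.0, 0.0]]
wrist_force: [0.6, 0.4, -3.4]
width: 0.0225
```

Run:
```python
from h import *
s=env.sense(); print(s["time"],s["tcp_pos"].round(4),np.degrees(np.arctan2(s["tool_rot"][1,2],s["tool_rot"][0,2])).round(2),s["tool_rot"][2].round(4),s["wrist_force"].round(2))
im,d=env.get_image("wrist"); cv2.imwrite("pics/w5.png",im); T,R=s["tcp_pos"],s["tool_rot"]; C=cloud("wrist",d,(T,R))
m=(np.hypot(C[...,0]-.481,C[...,1]+.184)<.1)&(C[...,2]>.025)&(C[...,2]<.056)&(im.min(-1)>70); P=C[m]; print("visible wall tops",len(P),rect(P),np.percentile(P[:,2],[50,95]))
```

```text
27.45 [ 0.4784 -0.1854  0.26  ] -69.33 [-2.e-04 -1.e+00  0.e+00] [ 0.64  0.38 -3.39]
visible wall tops 521 (array([ 521.7, -167. ]), array([40.1, 57.8]), 21.7) [0.04455119 0.04661187]
```

>>> carry_out(
  plan=[
    [0,[0.0005,0,-0.03],[0,0,0]],
    [0,[0,0,-0.04],[0,0,0]],
    [0,[0,0,-0.04],[0,0,0]],
    [0,[0,0,-0.03],[0,0,0]],
    [0,[0,0,-0.015],[0,0,0]],
    [0,[0,0,-0.01],[0,0,0]],
    [0,[0,0,-0.01],[0,0,0]],
    [0,[0,0,-0.01],[0,0,0]],
    [0,[0,0,-0.005],[0,0,0]],
    [0,[0,0,0],[0,0,0]],
  ],
)

```text
time: 28.5
tcp_pos: [0.4786, -0.1862, 0.0695]
tool_rot: [[-0.936, -0.001, 0.352], [-0.352, 0.0, -0.936], [0.0, -1.0, -0.0]]
wrist_force: [0.3, 0.3, -2.8]
width: 0.0229
```

No contact on the way in, so it is inside the slot. Lowering the last 10 mm.

>>> carry_out(
  plan=[
    [0,[0,0,-0.004],[0,0,0]],
    [0,[0,0,-0.003],[0,0,0]],
    [0,[0,0,-0.001],[0,0,0]],
    [0,[0,0,-0.001],[0,0,0]],
    [0,[0,0,-0.0005],[0,0,0]],
    [0,[0,0,-0.0005],[0,0,0]],
    [0,[0,0,-0.0005],[0,0,0]],
    [0,[0,0,0],[0,0,0]],
    [0,[0,0,0],[0,0,0]],
    [0,[0,0,0],[0,0,0]],
  ],
)

```text
time: 29.5
tcp_pos: [0.4788, -0.1862, 0.0596]
tool_rot: [[-0.936, 0.0, 0.352], [-0.352, -0.0, -0.936], [-0.0, -1.0, 0.0]]
wrist_force: [-1.6, 0.8, 0.5]
width: 0.023
```

Seated: the stand carries the weight. Releasing.

>>> carry_out(
  plan=[
    [0.4,[0,0,0],[0,0,0]],
    [0.6,[0,0,0],[0,0,0]],
    [0.8,[0,0,0],[0,0,0]],
    [1,[0,0,0],[0,0,0]],
    [1,[0,0,0],[0,0,0]],
    [1,[0,0,0],[0,0,0]],
    [1,[0,0,0],[0,0,0]],
    [1,[0,0,0],[0,0,0]],
    [1,[0,0,0.005],[0,0,0]],
    [1,[0,0,0.01],[0,0,0]],
  ],
)

```text
time: 30.5
tcp_pos: [0.4783, -0.186, 0.0743]
tool_rot: [[-0.936, -0.001, 0.352], [-0.352, 0.001, -0.936], [0.001, -1.0, -0.001]]
wrist_force: [-0.8, 0.3, 1.2]
width: 0.0852
```

>>> carry_out(
  plan=[
    [1,[0,0,0.02],[0,0,0]],
    [1,[0,0,0.03],[0,0,0]],
    [1,[0,0,0.04],[0,0,0]],
    [1,[0,0,0.04],[0,0,0]],
    [1,[0,0,0.04],[0,0,0]],
    [1,[0,0,0],[0,0,0]],
    [1,[0,0,0],[0,0,0]],
    [1,[0,0,0],[0,0,0]],
    [1,[0,0,0],[0,0,0]],
    [1,[0,0,0],[0,0,0]],
  ],
)

```text
time: 31.5
tcp_pos: [0.4783, -0.186, 0.2431]
tool_rot: [[-0.936, -0.002, 0.352], [-0.352, 0.001, -0.936], [0.002, -1.0, -0.002]]
wrist_force: [-0.2, 0.3, -1.2]
width: 0.0854
```

Run:
```python
from h import *
s=env.sense(); print(s["time"],s["tcp_pos"].round(4),s["width"],s["wrist_force"].round(2))
im,d=env.get_image("wrist"); cv2.imwrite("pics/w6.png",im); C=cloud("wrist",d,(s["tcp_pos"],s["tool_rot"]))
r=np.hypot(C[...,0]-.479,C[...,1]+.184)
m=(r<.05)&(C[...,2]>.085)&(C[...,2]<.12)&(d>.05); P=C[m]; print("grip",rect(P),np.percentile(P[:,2],[5,50,95]))
m=(r<.1)&(C[...,2]>.04)&(C[...,2]<.056)&(im.min(-1)>90); P=C[m]; print("bridge/walls",rect(P),np.percentile(P[:,2],[5,50,95]))
i2,d2=env.get_image("top"); C=cloud("top",d2)
for n,(u0,u1,v0,v1) in dict(amber=(298,332,105,145),flask=(210,240,105,140),beaker=(162,190,105,140)).items():
    B=C[v0:v1,u0:u1]; P=B[(B[...,2]>.02)&(B[...,2]<.2)]; print(n,rect(P),P.mean(0).round(4))
a=np.radians(85.3); U=np.array([[np.cos(a),np.sin(a)],[-np.sin(a),np.cos(a)]]); q=(C[...,:2]-[.5495,.2067])@U.T
m=(C[...,2]>.07)&(C[...,2]<.092)&(abs(q[...,0])<.053)&(abs(q[...,1])<.035)&(i2.min(-1)>100)
print("caps top view",np.linalg.lstsq(np.c_[q[m],np.ones(m.sum())],C[...,2][m],rcond=None)[0])
```

```text
31.5 [ 0.4783 -0.186   0.2431] 0.08537802884741945 [-0.19  0.33 -1.23]
grip (array([ 480.2, -187.8]), array([59.5, 23.8]), 21.5) [0.0971901  0.10038248 0.10159165]
bridge/walls (array([ 481.8, -186.3]), array([126.4,  65.8]), 20.6) [0.04540879 0.05053221 0.05177178]
amber (array([ 744.5, -213.7]), array([66.5, 67.1]), 18.1) [ 0.7338 -0.2095  0.0947]
flask (array([744.3,  40.6]), array([61.9, 61.3]), 70.6) [0.7351 0.0387 0.0891]
beaker (array([742.5, 180.2]), array([66.4, 62.2]), 48.9) [0.7461 0.1815 0.0615]
caps top view [-0.00998602 -0.00417804  0.08044635]
```

View pics/w6.png

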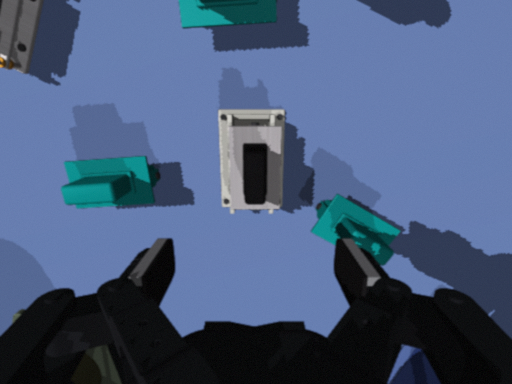

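The roller hangs in its stand with the grip at (255,173), upright and at the original height. It is within about 4 mm of its starting place, and the gripper is clear. Handing in.

```bash
python3 -c "
from cell import env
print(env.job_done())"
```

```text
the job is handed in; nothing more can be done
None
```

The job is handed in after 31.5 s of robot time. I rolled the cap strips in three passes: one out, one back and slightly deeper, then a light one-way pass. The roller then went back into its stand and I released it.

- **Force:** the roller's pressure read 10–20 N at every check, against the 30 N limit. I only read it about once a second, so brief peaks in between were not seen.
- **Strips:** after the second pass, the wrist camera showed all twelve cap tops on one straight line, from 81.4 to 80.3 mm. That is about 4 mm lower than at the start, so they are on their stops. The last top view fits a plane at about the same height (80.4 mm at mid rack). Its per-strip readings after the second pass were noisier and did not resolve each strip well.
- **Drum:** the last pass covered about 87 mm with the strips already down, which is about 5.4 rad. I worked this out from the distance rolled, because the drum turn is not measured directly.
- **Roller:** it hangs upright at its original height (grip top 101 mm), about 3–4 mm from where it started, and the gripper is clear of it.
- **Bottles and beaker:** all measured within 2 mm of where they stood.

No check failed. One oddity: during rolling, the mid-rack height read about 0.6 mm above the straight line between the ends. The camera profile after the second pass did not show this, so I put it down to flex under load.

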